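Hold the test-bay guard gate ajar past its sagging bolt

ROBOT

A 7-joint arm with a two-finger parallel gripper is mounted at the origin on the work surface. World frame = base frame: x ahead of the robot, y to its left, z up, the work surface at z = 0. Lengths are in m, angles in rad, forces in N, time in s.
With the tool pointing down it reaches from about 0.35 to 0.9 m from the base axis. Payload 7.2 kg.
Tool frame: the origin (TCP) lies midway between the tips of the shut fingers; the grasp point (between the pads) lies behind it (robot.grip_point_offset is the z of the grasp point in the tool frame, in m); z points along the fingers, y is the line along which they close (so a half turn about z gives the same grasp; the last joint's range is limited). The gripper opens to 85 mm and grips with 20 to 120 N. Pads are 22 mm wide; open, the fingers measure 114 mm over their backs; the gripper's body (76 mm by 85 mm) begins 54 mm behind the grasp point. The pads swing forward as they close: fully open they stand 13 mm farther back than shut.
Start: joints at [1.088, 0.411, -0.013, 1.596, 0.006, 1.134, -0.082], TCP at [0.252, -0.572, 0.231] pointing down, gripper open.
Joint ranges: [-2.95, 2.95], [-0.29, 1.99], [-1.47, 1.44], [0.14, 2.54], [-1.03, 4.17], [0.13, 1.85], [-2.86, 2.86]. Speed limits (rad/s): [2.39, 2.39, 3.01, 3.01, 3.14, 3.14, 3.14].

INTERFACE

Orientations are given as a 3x3 rotation matrix whose columns are the frame's x, y, z axes.
In Python, from station import robot gives the robot as it stands.
- The arm moves only by the tool jog_arm, never from a script. Its argument "deltas" is one flat list of numbers, 6 for each row, row after row: the shift along the world's x, y, z in cm, then the turn, a rotation vector about the world's x, y, z in degrees. In form: [dx, dy, dz, ax, ay, az, dx, dy, dz, ax, ay, az, ...]. A call has 1 to 10 rows; each row shifts and turns the commanded pose from where the row before left it; what a row does not reach is not made up. A row lasts 1/8 s, in which the tool goes at most 62.5 mm and 10.7 degrees, less where a joint would pass 70% of its speed; a pose out of reach is approached as far as the arm can. A call is refused whole if a number of a shift passes 6.25 or a number of a turn 10.7, either way. A call with a gripper value outside its range is refused whole. "fingers" is the finger opening in cm, from 0 to 8.54, set as the call begins (left out, the last holds). The fingers move at their own pace and stop on an object; "force" is the grip in N (left out, the last holds). Time passes only in rows, so rows that do not move let the fingers close. It gives the time, the measured TCP pose, the force, the opening and the grip force at its end, in the units of the state.
- robot.state(): the state, without advancing time (a new reading comes with each control period).
- robot.capture(name): name is "side" or "top"; returns a dict with "color" (420x560x3 uint8, red, green, blue), "mtx" (3x3 intrinsics, pixels), "xyz" and "rotation" of the camera in the world. Camera axes: x right, y up, looking along -z (the intrinsics and any distortion apply to the point x, -y, -z); pixel columns grow to the right and rows downward; lengths in m; the calibration is good to about 2 mm. A picture is of the moment at which its call begins. There is no depth.
- robot.hand_in(): hands the job in; it is judged then, once.
The state is a dict: "clock": time; "joint_pos": joint angles; "qvel": joint speeds; "tau": joint torques, N m; "tcp_pos": TCP position; "eef_rot": TCP orientation; "contact_force": force on the tool from outside, world axes, zero at the start; "ft_torque": the same for the moment, N m; "width": finger opening in m; "gripper_force": force on a finger pad.
Only numpy, scipy, OpenCV 4.12 (cv2) and the standard library are available. Lean on these libraries where they do the work, as an engineer would, in place of code of your own. Each camera call takes 0.05 s, during which the arm holds its last target. There are 200 camera calls.

TASK

The small guard gate of the test bay is shut by a sagging barrel bolt whose toe is caught behind the bent-up orange lip of the keeper. Take the bolt by its red knob, lift it over the lip while pulling it back out of the keeper, then swing the gate about a hand's breadth open (some 10 cm at its latch edge) towards the robot and keep holding it there: the program finishes with the gripper still holding the gate ajar against its closer. Leave the transformer, the blue parts bin and the black adapter where they are.

Things in the scene. Friction and masses are not known exactly. Their poses are not given: they have to be found in the camera images.
- bay: Fixed test bay: black base plate 270 x 440 mm, yellow posts 160 mm tall, low clear walls behind; yaw within 0.3 rad. Origin at bench height in the shut gate's plane. +y runs along the shut gate to the hinge side, -x points out, the way the gate opens. In its frame: hinge axis x 0, y +170 mm; knob at the start x 0, y -75 mm; latch post (45 x 44 mm, keeper on top) x 0, y -198 mm.
- gate_hinge (a point): Point on the gate's upright hinge axis, at the height of the gate's top edge (160 mm above the bench). The axis is vertical.
- gate: Guard gate with its bolt: aluminium frame, upright bars, 24 mm thick, from 5 to 340 mm from the hinge axis, top edge 160 mm above the bench, 1.2 kg. On the top edge two dark staples 25 x 12 mm, up to 214 mm above the bench, 135 and 305 mm from the hinge axis, carry the bolt. Origin on the hinge axis at bench height; extends along its own -y.
- gate_swing (a joint): Gate angle in rad: 0 shut, grows as the gate swings out of the bay (towards the bay's -x; seen from above the gate turns clockwise about its hinge), stop at 1.3. A spring closer always pulls it shut, with about 1 N m when shut and 1.4 N m at 0.5 rad. At 0.3 rad the latch edge stands 100 mm out.
- bolt: Bolt: 12 mm steel rod 275 mm long along the gate's top, carried by the gate; an upright stem rises to the red knob; at its free end a toe 16 x 12 mm hangs 14 mm below the rod. It slides along the gate and can be lifted in its staples. Origin on the rod's axis under the knob (182 mm above the bench at rest), axes as the gate's. About 0.25 kg.
- knob (a point): Centre of the red knob's upright round grip: 20 mm diameter, 40 mm tall (20 mm above and below this point), with a 24 mm cap 6 mm thick on top of it. 242 mm above the bench at rest and 60 mm above the rod's axis; free space all round at the grip's height. It moves with the bolt.
- bolt_draw (a joint): How far the bolt is drawn back, in m: 0 to 0.004 at the start (in the keeper), grows towards the hinge along the gate, stop at 0.060. The toe is over the lip between about 0.010 and 0.031; unlifted it stops against the lip at about 0.008. The gate is free to swing only beyond about 0.025. Friction about 1.5 N, stays where it is left.
- bolt_lift (a joint): How far the bolt is lifted, in m: 0 sagging at rest, stop at 0.022. It falls by its own weight when let go. The toe clears the lip when lifted by 0.011 or more; the keeper's cheeks are higher than any lift, so lifting alone does not free the gate.
- lip_top (a point): Middle of the top edge of the keeper's orange bent-up lip (44 x 6 x 12 mm, leaning towards the keeper), 172 mm above the bench, on the gate side of the keeper. The keeper's two steel cheeks, 14 mm either side of the bolt's line, rise to 212 mm above the bench.
- transformer: Bystander: loose transformer 66 x 60 x 50 mm, dark core and yellow winding, standing inside the bay behind the gate. Origin: centre of its underside.
- parts_bin: Bystander: open blue parts bin 200 x 120 x 80 mm standing on the bench beside the latch post. Origin: centre of its underside.
- adapter: Bystander: black power adapter 100 x 55 x 34 mm lying on the bench beside the hinge post. Origin: centre of its underside.

How it is judged:
By the outcome, as a careful person would: the job done as asked, in the order asked, and still so for the second after the job is handed in, while the arm keeps its last pose, push and grip.
It also fails if it takes over 38 s, if anything falls off the work surface, if the arm or the gripper's body presses on something with over 40 N, if the wrist force passes 120 N, or if a joint passes its speed limit or range.

## Working session

There is one attempt and no reset: what is moved stays moved. The work goes in short steps, Python scripts to look and compute and a tool call to move; the robot and the scene stay as the last step left them, time stands still between calls to the robot, and variables do not carry over. Pictures are saved under pics/ and viewed, at most 10 in all, crops included, and the job is handed in when it is done.

Besides the shell and the picture viewer there is one more tool, called after "Request:" as a command line: name --argument value ..., lists and objects as JSON in quotes. jog_arm: Moves the arm, as the interface text tells. Its arguments: {"type":"object","properties":{"deltas":{"type":"array"},"fingers":{"type":"number"},"force":{"type":"number"}},"required":["deltas"]}

```bash
mkdir -p pics; python3 - <<'E'
from station import robot
import cv2,pickle
d={}
for n in("side","top"):
    c=robot.capture(n);d[n]=c;cv2.imwrite(f"pics/{n}0.png",c["color"][:,:,::-1])
    print(n,c["mtx"].tolist(),c["xyz"],c["rotation"].tolist(),c.keys())
pickle.dump(d,open("c0.pkl","wb"))
s=robot.state();print(s["eef_rot"],s["tcp_pos"],robot.grip_point_offset,s["clock"])
E
```

```text
side [[411.49990889833845, 0.0, 278.9884025502679], [0.0, 411.49990889833845, 212.86836961117626], [0.0, 0.0, 1.0]] [ 0.38058772 -0.58367397  0.79877856] [[0.9228735356675092, 0.2602752332910716, -0.2838331201601204], [-0.3850994936386999, 0.6205136958727806, -0.6831260009936082], [-0.0016784408741488128, 0.7397428986949323, 0.6728875289873127]] dict_keys(['color', 'mtx', 'xyz', 'rotation'])
top [[533.2356888851002, 0.0, 274.6161805004348], [0.0, 533.2356888851002, 203.60976410826444], [0.0, 0.0, 1.0]] [0.47614286 0.07227502 1.6869198 ] [[-0.002018318506813583, 0.9918629077531688, -0.12729453489382056], [-0.9999417255662665, -0.0006517876853837399, 0.010775928933062302], [0.01060527519502829, 0.12730886613367598, 0.9918064230190261]] dict_keys(['color', 'mtx', 'xyz', 'rotation'])
[[ 9.15188647e-01  4.03025117e-01 -7.04226419e-04]
 [ 4.03025712e-01 -9.15187766e-01  1.27644436e-03]
 [-1.30060265e-04 -1.45200874e-03 -9.99998937e-01]] [ 0.25165158 -0.57160479  0.23052537] -0.0187 0.1
```

View pics/top0.png

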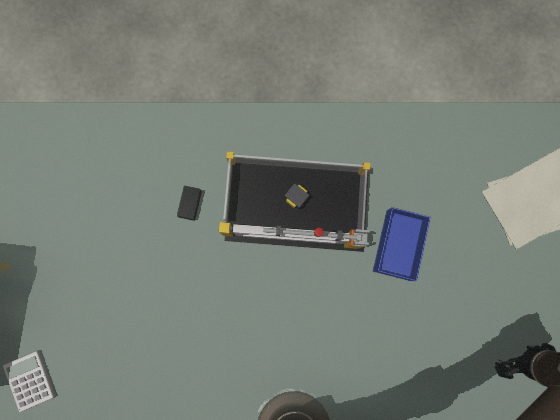

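View pics/side0.png

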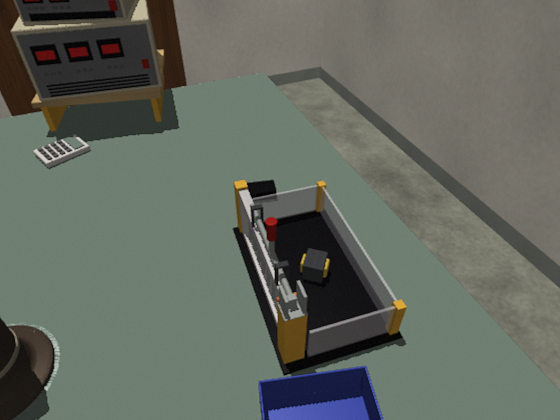

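The top view shows the knob at about (319,232), the hinge post at (225,228) and the keeper at about (352,238). In the side view the knob is at about (271,229). I'll enlarge both.

```bash
python3 - <<'E'
import cv2,numpy as np
t=cv2.imread("pics/top0.png")[205:265,210:390];s=cv2.imread("pics/side0.png")[170:330,220:350]
t=cv2.resize(t,None,fx=4,fy=4,interpolation=cv2.INTER_CUBIC);s=cv2.resize(s,None,fx=2.2,fy=2.2,interpolation=cv2.INTER_CUBIC)
o=np.zeros((600,720,3),np.uint8);o[:240]=t;o[240:240+s.shape[0],:s.shape[1]]=s
cv2.imwrite("pics/crop0.png",o)
for n in("top","side"):
    i=cv2.imread(f"pics/{n}0.png");r=((i[:,:,2]>110)&(i[:,:,1]<60)&(i[:,:,0]<60)).astype(np.uint8)
    if n=="side": r[:170]=0
    _,_,st,c=cv2.connectedComponentsWithStats(r);print(n,[(a.tolist(),b.tolist()) for a,b in zip(st[1:],c[1:]) if a[4]>10])
E
```

```text
top [([315, 228, 8, 8, 39], [319.2307692307692, 231.05128205128204])]
side [([265, 217, 12, 9, 80], [270.6, 220.9625])]
```

View pics/crop0.png

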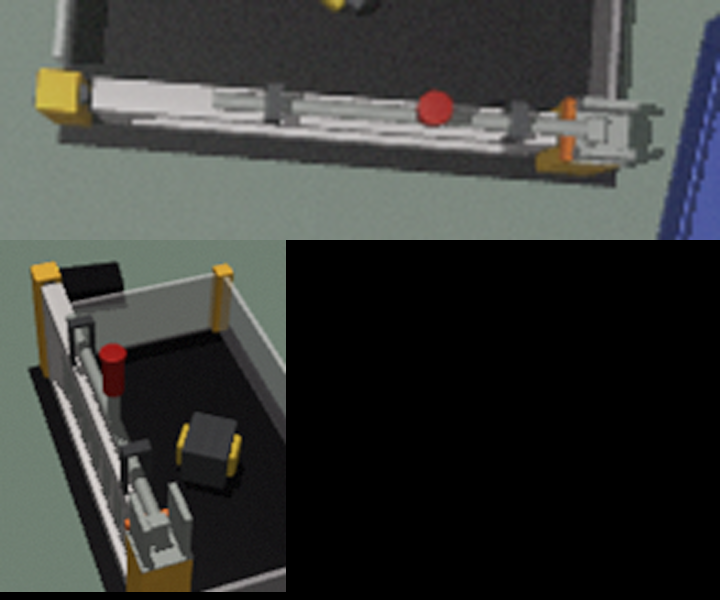

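```bash
cat > h.py <<'E'
import numpy as np
def at(c,uv,z):
    r=np.linalg.solve(c["mtx"],[uv[0],uv[1],1.]);d=c["rotation"]@(r*[1,-1,-1])
    return c["xyz"]+d*(z-c["xyz"][2])/d[2]
E
python3 - <<'E'
import pickle
from h import *
np.set_printoptions(precision=4,suppress=True)
d=pickle.load(open("c0.pkl","rb"));t,s=d["top"],d["side"]
P={}
for n,u,z in[("cap",(318.6,231.4),.268),("lip",(351.6,236.6),.172),("post",(224.4,227),.16),("st135",(279.1,230.4),.214),("st305",(339.1,235.1),.214)]:
    P[n]=at(t,u,z);print(n,P[n])
print("side cap",at(s,(270.8,220.0),.268), at(s,(270.6,219.8),.268))
v=P["st135"]-P["st305"];v/=np.linalg.norm(v);print("axis",v,"yaw",np.arctan2(-v[0],v[1]),np.linalg.norm(P["st135"]-P["st305"]))
v2=P["st135"]-P["lip"];print(np.arctan2(-v2[0],v2[1]))
h=P["st135"]+v*.135;print("hinge",h,"knob pred",h-v*.245)
E
```

```text
cap [ 0.5834 -0.0603  0.268 ]
lip [ 0.5758 -0.1631  0.172 ]
post [0.6046 0.1999 0.16  ]
st135 [0.5904 0.044  0.214 ]
st305 [ 0.5772 -0.122   0.214 ]
side cap [ 0.5826 -0.0573  0.268 ] [ 0.5825 -0.0566  0.268 ]
axis [0.0794 0.9968 0.    ] yaw -0.07950495109421574 0.1665689656884965
-0.07068297127559446
hinge [0.6012 0.1786 0.214 ] knob pred [ 0.5817 -0.0656  0.214 ]
```

Request:
jog_arm --deltas '[1.6,2.5,2,0,0,3.1,1.6,2.5,2,0,0,3.1,1.6,2.5,2,0,0,3.1,1.6,2.5,2,0,0,3.1,1.6,2.5,2,0,0,3.1,1.6,2.5,0,0,0,3.1,1.6,2.5,0,0,0,3.1,1.6,2.5,0,0,0,3.1,1.6,2.5,0,0,0,3.1,1.6,2.5,0,0,0,3.1]' --fingers 8.5 --force 70

```text
clock: 1.35
tcp_pos: [0.4128, -0.3202, 0.331]
eef_rot: [[0.574, 0.819, -0.0], [0.819, -0.574, 0.0], [0.0, -0.0, -1.0]]
contact_force: [0.1, -0.7, -0.2]
width: 0.0847
gripper_force: 0.0
```

Request:
jog_arm --deltas '[1.6,2.5,0,0,0,3.1,1.6,2.5,0,0,0,3.1,1.6,2.5,0,0,0,3.1,1.6,2.5,0,0,0,3.1,1.6,2.5,0,0,0,3.1,1.6,2.5,0,0,0,3.1,1.6,2.5,0,0,0,3.1,1.6,2.5,0,0,0,3.1,1.6,2.5,0,0,0,3.1,0,0,0,0,0,0]'

```text
clock: 2.6
tcp_pos: [0.5571, -0.0935, 0.331]
eef_rot: [[0.122, 0.993, 0.0], [0.993, -0.122, 0.002], [0.002, -0.0, -1.0]]
contact_force: [0.2, -0.7, -0.6]
width: 0.085
gripper_force: 0.0
```

```bash
python3 - <<'E'
from station import robot
import numpy as np
np.set_printoptions(precision=4,suppress=True)
s=robot.state();R=s["eef_rot"];p=s["tcp_pos"];print(s["clock"],p,R,s["contact_force"],s["joint_pos"])
print((np.array([.582,-.060,.32])-p)*100,"turn",-4.3-np.degrees(np.arctan2(R[1,1],R[0,1])))
E
```

```text
2.6 [ 0.5571 -0.0935  0.331 ] [[ 0.1217  0.9926  0.0001]
 [ 0.9926 -0.1217  0.0016]
 [ 0.0016 -0.0001 -1.    ]] [ 0.1621 -0.6748 -0.5555] [ 0.4549  0.2789 -0.4739  1.5761  0.1285  1.3179 -0.1574]
[ 2.4884  3.3492 -1.1038] turn 2.6878235271598925
```

Request:
jog_arm --deltas '[1.25,1.7,0,0,0,1.35,1.25,1.7,0,0,0,1.35,0,0,-1.5,0,0,0,0,0,-2,0,0,0,0,0,-2,0,0,0,0,0,-2,0,0,0,0,0,-1.5,0,0,0,0,0,-1.2,0,0,0,0,0,-0.9,0,0,0,0,0,0,0,0,0]'

```text
clock: 3.85
tcp_pos: [0.5806, -0.063, 0.2198]
eef_rot: [[0.081, 0.997, -0.001], [0.997, -0.081, 0.0], [0.0, -0.001, -1.0]]
contact_force: [-0.6, -0.3, 0.4]
width: 0.0851
gripper_force: 0.0
```

```bash
python3 - <<'E'
from station import robot
import cv2,numpy as np
a=robot.capture("side")["color"][:,:,::-1][130:330,200:350];b=robot.capture("top")["color"][:,:,::-1][180:280,210:390]
o=np.zeros((600,800,3),np.uint8);a=cv2.resize(a,(450,600),interpolation=2);o[:,:450]=a;o[:194,450:]=cv2.resize(b,(350,194),interpolation=2)
cv2.imwrite("pics/pre.png",o);s=robot.state();print(s["tcp_pos"],s["contact_force"])
E
```

```text
[ 0.58114239 -0.06297903  0.22071363] [ 0.31998124  0.32105714 -0.35871468]
```

View pics/pre.png

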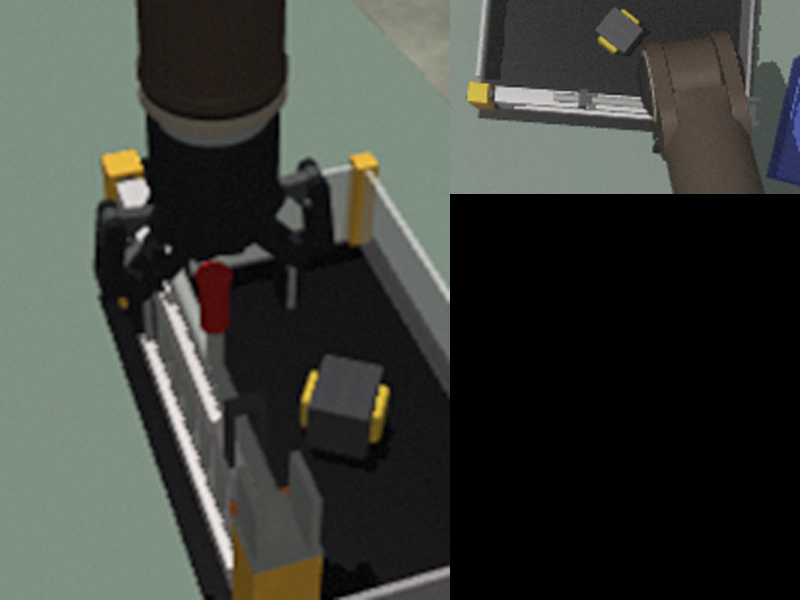

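The knob (crop 213,298) stands between the left finger (about 150,310) and the right finger (about 290,295). I'll nudge 3 mm in +y and close.

Request:
jog_arm --deltas '[0,0.3,0,0,0,0,0,0,0,0,0,0,0,0,0,0,0,0,0,0,0,0,0,0,0,0,0,0,0,0,0,0,0,0,0,0,0,0,0,0,0,0,0,0,0,0,0,0,0,0,0,0,0,0]' --fingers 0 --force 60

```text
clock: 5.08
tcp_pos: [0.5808, -0.06, 0.2205]
eef_rot: [[0.081, 0.997, -0.0], [0.997, -0.081, -0.0], [-0.0, -0.0, -1.0]]
contact_force: [-3.0, -0.2, 5.2]
width: 0.019
gripper_force: 58.4
```

Gripped at about 19–20 mm. Now I'll lift 16 mm.

Request:
jog_arm --deltas '[0,0,0.4,0,0,0,0,0,0.4,0,0,0,0,0,0.4,0,0,0,0,0,0.4,0,0,0,0,0,0,0,0,0]'

```text
clock: 5.7
tcp_pos: [0.5807, -0.06, 0.2366]
eef_rot: [[0.081, 0.997, -0.0], [0.997, -0.081, -0.0], [-0.0, -0.0, -1.0]]
contact_force: [-2.3, -0.5, -2.6]
width: 0.0191
gripper_force: 58.6
```

Request:
jog_arm --deltas '[0.04,0.5,0,0,0,0,0.04,0.5,0,0,0,0,0.04,0.5,0,0,0,0,0.04,0.5,0,0,0,0,0.04,0.5,0,0,0,0,0.04,0.5,0,0,0,0,0.04,0.5,0,0,0,0,0.03,0.5,0,0,0,0,0.03,0.5,0,0,0,0,0,0,0,0,0,0]'

```text
clock: 6.95
tcp_pos: [0.5844, -0.0138, 0.2364]
eef_rot: [[0.08, 0.997, 0.0], [0.997, -0.08, 0.001], [0.001, 0.0, -1.0]]
contact_force: [-2.8, 1.1, -2.6]
width: 0.0191
gripper_force: 58.6
```

```bash
python3 - <<'E'
from station import robot
import cv2
a=robot.capture("side")["color"][:,:,::-1][130:330,200:350];a=cv2.resize(a,(450,600),interpolation=2)
cv2.imwrite("pics/draw.png",a);s=robot.state();print(s["tcp_pos"],s["contact_force"],s["width"])
E
```

```text
[ 0.58441217 -0.01385822  0.2364159 ] [-2.54409142  2.95128711 -2.21237441] 0.019228672962814282
```

View pics/draw.png

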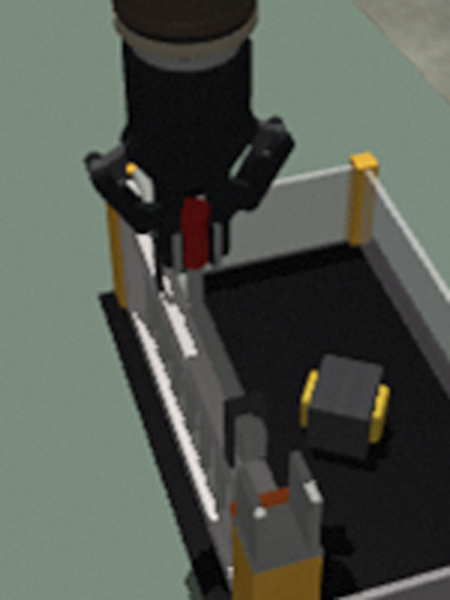

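The bolt is drawn: its toe (crop about 255,470) is on the gate side of the orange lip (275,495). Now the first half of the swing, about the hinge at (0.600, 0.185).

Request:
jog_arm --deltas '[-0.39,0.04,0,0,0,-1.15,-0.39,0.05,0,0,0,-1.15,-0.39,0.05,0,0,0,-1.15,-0.39,0.06,0,0,0,-1.15,-0.39,0.06,0,0,0,-1.15,-0.39,0.07,0,0,0,-1.15,-0.39,0.08,0,0,0,-1.15,-0.39,0.09,0,0,0,-1.15,0,0,0,0,0,0]'

```text
clock: 8.12
tcp_pos: [0.5533, -0.0102, 0.2367]
eef_rot: [[0.24, 0.971, 0.001], [0.971, -0.24, -0.0], [0.0, 0.001, -1.0]]
contact_force: [5.0, 0.3, -1.9]
width: 0.0192
gripper_force: 58.8
```

Request:
jog_arm --deltas '[-0.38,0.09,0,0,0,-1.15,-0.38,0.1,0,0,0,-1.15,-0.38,0.11,0,0,0,-1.15,-0.38,0.12,0,0,0,-1.15,-0.38,0.13,0,0,0,-1.15,-0.38,0.14,0,0,0,-1.15,-0.37,0.14,0,0,0,-1.15,0,0,0,0,0,0,0,0,0,0,0,0,0,0,0,0,0,0]'

```text
clock: 9.38
tcp_pos: [0.5271, -0.0022, 0.2365]
eef_rot: [[0.373, 0.928, 0.001], [0.928, -0.373, -0.0], [0.0, 0.001, -1.0]]
contact_force: [5.1, -0.6, -1.9]
width: 0.0194
gripper_force: 59.0
```

```bash
python3 - <<'E'
from station import robot
import cv2,numpy as np
a=robot.capture("side")["color"][:,:,::-1][130:330,180:330];b=robot.capture("top")["color"][:,:,::-1][180:280,210:390]
o=np.zeros((600,800,3),np.uint8);o[:,:450]=cv2.resize(a,(450,600),interpolation=2);o[:194,450:]=cv2.resize(b,(350,194),interpolation=2)
cv2.imwrite("pics/open.png",o)
s=robot.state();print(s["tcp_pos"],s["contact_force"],s["width"],s["clock"])
p=s["tcp_pos"][:2];d=np.array([.5998,.1851])-p;print("angle",np.arctan2(d[0],d[1])-.077,np.linalg.norm(d))
E
```

```text
[ 0.52711846 -0.00216559  0.23650753] [ 5.49375906 -0.88548114 -1.61734245] 0.01909654331072138 9.475
angle 0.2932233115744716 0.20087560566442347
```

View pics/open.png

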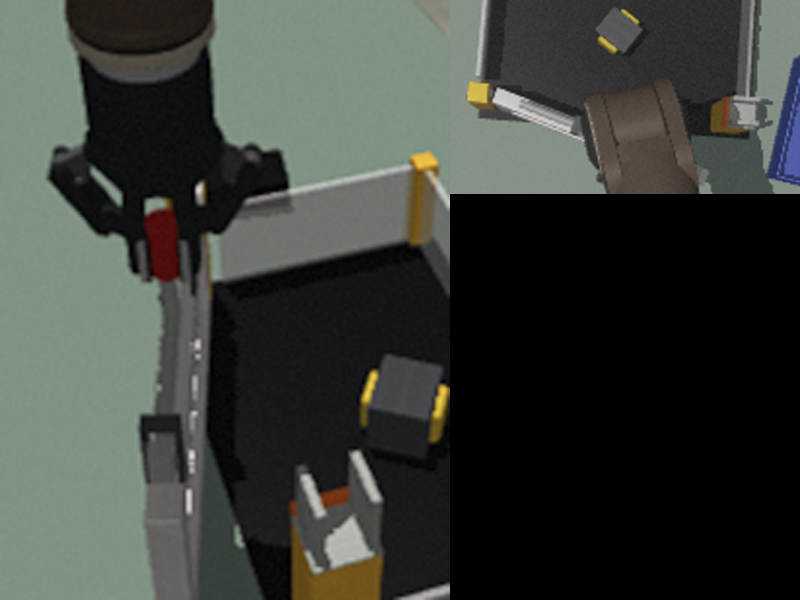

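The gate stands open clear of the keeper (latch edge at crop about 170,540, keeper at 335,500). The angle is about 0.293 rad, which puts the latch edge some 98–100 mm out. The transformer and bin are unmoved, and the grip is firm.

```bash
python3 -c "
from station import robot
print(robot.hand_in())"
```

```text
the job is handed in; nothing more can be done
None
```

The job is handed in: the bolt was lifted over the lip and drawn back, and the gripper is holding the gate about 10 cm open by the red knob, with the bystanders untouched as far as the pictures show (the adapter was out of the last crop).

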